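Pop the filter hatch of the bench dust extractor

TASK

The dust extractor's filter is due for changing: switch the machine off by pressing down the raised end of its rocker switch, then press the wide filter hatch once near its ribbed front edge so that its push-push latch lets go, take the hand away and make sure the hatch swings right up and stays open by itself. Pushing the opened hatch down again would latch it, so do not; leave the narrow hatch shut, and do not pick up or knock away any of the things lying on and around the machine.

Things in the scene. Friction and masses are not known exactly. Their poses are not given: they have to be found in the camera images.
- extractor: Grey bench dust extractor, fixed, 320 mm wide (y) x 200 deep (x) x 126 high; origin at the centre of its underside on the table, x to its back, y to its left, z up. Front has intake slots. In its flat top, from left to right: a black rocker switch, the wide filter hatch, the narrow hatch. A capped spigot sticks 26 mm out of the right side
- rocker (a joint): Black rocker switch, 50 mm long (machine's x) x 26 wide, pivoting at its middle, top 11 mm above the deck there. 0 = on: front end raised, back end down; 0.40 rad = off: front end down. Snaps over past the middle; needs about 3 N on its raised end, which goes down 8 mm to a firm stop
- rocker_raised_end (a point): Point on the rocker's top face, 19 mm from the pivot towards the front, on the end that is raised at the start (moves with the rocker): the place to press, straight down
- filter_hatch (a joint): Wide filter hatch: grey plastic flap 120 mm wide x 107 long (front to back) x 12 thick, top 8 to 9 mm above the deck, hinged along its back edge. About 0 (up to 0.015) = latched shut; negative = pushed down against the latch (firm stop near -0.055 rad); 1.15 rad = fully open, at its stop. Once released, a spring (2.5 N at most at the pad) swings it up to its stop in about 1 s and holds it there
- filter_pad (a point): Point on top of the wide hatch, on its centre line, 85 mm from the hinge, 22 mm from the front edge, by the ribs: press straight down here (moves with the hatch). Pushing it 5 mm down from rest (about 3 N; firm stop at about 6 mm) and letting go releases the push-push latch; pushing the open hatch right down again latches it
- filter_pin (a joint): Steel pin of the wide hatch's latch, inside the machine, in a heart-shaped track under the hatch; displacement along the machine's y in m. 0 = in the notch (latched); about +0.005 while the hatch is pressed for release, near 0 when open; below -0.004 only when an opened hatch is pushed down again
- spare_hatch (a joint): The narrow hatch to the right of the wide one, 62 mm wide x 107 mm long, with the same latch and the same joint values; it is to stay shut (0)
- spare_pad (a point): Point on top of the narrow hatch, on its centre line, 85 mm from its hinge: not to be pressed
- vial_small: Small white vial with a screw cap, diameter 28 mm, 50 mm high, standing on the deck behind the wide hatch, clear of its swing; origin at the centre of its base
- tweezers: Steel tweezers, 128 x 14 x 8 mm, lying on the deck behind the narrow hatch; origin at the middle of the underside, long along its y
- brush: Flat brush with a wooden handle, 190 x 22 x 14 mm, lying on the table in front of the machine; origin at the middle of the underside, long along its y
- vial_wide: Low white vial with a screw cap, diameter 34 mm, 36 mm high, standing on the table near the machine's front left corner; origin at the centre of its base
- sherd: Potsherd, 36 x 49 x 13 mm, lying on the table near the machine's front right corner; origin at the middle of its underside
- marker: Marker pen with a black cap, 130 x 18 x 20 mm, lying on the table along the machine's left side; origin at the middle of the underside, long along its y

How it is judged:
By the outcome, as a careful person would: the job done as asked, in the order asked, and still so for the second after the job is handed in, with the robot touching nothing.
It also fails if it takes over 35 s, if anything falls off the work surface, if the arm or the gripper's body presses on something with over 40 N, if the wrist force passes 120 N, or if a joint passes its speed limit or range.

ROBOT

A 6-joint arm with a two-finger parallel gripper is mounted at the origin on the work surface; the furniture and walls round the work are solid. World frame = base frame: x ahead of the robot, y to its left, z up, the work surface at z = 0. Lengths are in m, angles in rad, forces in N, time in s.
With the tool pointing down it reaches from about 0.35 to 0.775 m from the base axis. Payload 7.3 kg.
Tool frame: the origin (TCP) lies at the centre of the arm's flange, where the gripper is bolted on; the fingertips stand 178 mm ahead of it and the grasp point (between the pads) lies 159 mm ahead of it (tip_extent is the distance from the TCP to the fingertips, in m); z points along the fingers, y is the line along which they close (so a half turn about z gives the same grasp; the last joint's range is limited). The gripper opens to 92 mm and grips with 3 to 60 N. Pads are 19 mm wide; open, the fingers measure 130 mm over their backs; the gripper's body (75 mm by 190 mm) begins 47 mm behind the grasp point.
Start: joints at [0.963, 0.342, 1.524, -0, 1.275, -0.146], TCP at [0.234, 0.47, 0.405] pointing down, gripper open.
Joint ranges: [-2.53, 2.53], [-0.77, 2.02], [0.04, 2.7], [-1, 4.14], [0.28, 2.66], [-3.11, 3.11]. Speed limits (rad/s): [2.57, 2.57, 3.14, 3.14, 3.14, 3.14].

INTERFACE

Orientations are given as [roll, pitch, yaw] about the fixed x, y, z axes, in that order (R = Rz(yaw) Ry(pitch) Rx(roll)).
In Python, from cell import * gives the robot as it stands.
- The arm moves only by the tool arm_command, never from a script. Its arguments are lists of equal length, an entry for each row: "xyz": the shift along the world's x, y, z in mm, a list of three; "spin": the turn about the world's z in degrees. In form: {"xyz": [[tx, ty, tz], ...], "spin": [spin, ...]}. A call has 1 to 20 rows; each row shifts and turns the commanded pose from where the row before left it; what a row does not reach is not made up. A row lasts 1/10 s, in which the tool goes at most 50 mm and 8.59 degrees, less where a joint would pass 70% of its speed; a pose out of reach is approached as far as the arm can. A call with a gripper value outside its range is refused whole. "jaw" is the opening, from -1 (shut) to 1 (fully open), set as the call begins (left out, the last holds). The fingers move at their own pace and stop on an object; "squeeze" is the grip in N (left out, the last holds). Time passes only in rows, so rows that do not move let the fingers close. It gives the time, the measured TCP pose, the force, the opening and the grip force at its end, in the units of the state.
- observe(): the state, without advancing time (a new reading comes with each control period).
- read_camera(name): name is "side" or "top"; returns a dict with "img" (400x640x3 uint8, red, green, blue), "depth" (400x640 float32, m along the optical axis (not along the pixel's ray), 0 where there is no reading), "fx", "fy", "cx", "cy" (pixels), "dist_coeffs" ([k1, k2, p1, p2, k3] as OpenCV has them; the pictures are not rectified), "world_from_camera" (4x4, takes a point from camera to world coordinates). Camera axes: x right, y up, looking along -z (the intrinsics and any distortion apply to the point x, -y, -z); pixel columns grow to the right and rows downward; lengths in m; the calibration is good to about 2 mm. A picture is of the moment at which its call begins.
- hand_in(): hands the job in; it is judged then, once.
The state is a dict: "time": time; "qpos": joint angles; "qvel": joint speeds; "joint_efforts": joint torques, N m; "tool_pos": TCP position; "tool_rot": TCP orientation; "contact_force": force on the tool from outside, world axes, zero at the start; "torque": the same for the moment, N m; "opening": finger opening in m; "grip_force": force on a finger pad.
Only numpy, scipy, OpenCV 4.12 (cv2) and the standard library are available. Lean on these libraries where they do the work, as an engineer would, in place of code of your own. Each camera call takes 0.05 s, during which the arm holds its last target. There are 200 camera calls.

## Working session

There is one attempt and no reset: what is moved stays moved. The work goes in short steps, Python scripts to look and compute and a tool call to move; the robot and the scene stay as the last step left them, time stands still between calls to the robot, and variables do not carry over. Pictures are saved under pics/ and viewed, at most 10 in all, crops included, and the job is handed in when it is done.

Besides the shell and the picture viewer there is one more tool, called as name(argument=value, ...) on one line, values as JSON. arm_command: Moves the arm, as the interface text tells. Its arguments: {"type":"object","properties":{"xyz":{"type":"array","items":{"type":"array","items":{"type":"number"}}},"spin":{"type":"array","items":{"type":"number"}},"jaw":{"type":"number"},"squeeze":{"type":"number"}},"required":["xyz","spin"]}

```bash
mkdir -p pics
cat > h.py <<'E'
from cell import *
import numpy as np, cv2
def shot(n,f):
    c=read_camera(n); cv2.imwrite(f'pics/{f}.png',c['img'][:,:,::-1]); np.save(f'pics/{f}.npy',c,allow_pickle=True); return c
def pt(c,u,v,r=1):
    d=c['depth'][v-r:v+r+1,u-r:u+r+1]; d=np.median(d[d>0])
    K=np.array([[c['fx'],0,c['cx']],[0,c['fy'],c['cy']],[0,0,1]])
    x,y=cv2.undistortPoints(np.array([[[u,v]]],float),K,np.array(c['dist_coeffs']))[0,0]
    return (np.array(c['world_from_camera'])@[x*d,-y*d,-d,1])[:3]
def load(f): return np.load(f'pics/{f}.npy',allow_pickle=True).item()
E
python3 - <<'E'
from h import *
shot('top','t0');shot('side','s0');o=observe();print(o)
E
```

```text
{'time': 0.1, 'qpos': array([ 9.62976612e-01,  3.42666712e-01,  1.52491907e+00,  3.34865877e-06,
        1.27540570e+00, -1.46013379e-01]), 'qvel': array([ 0.0003803 , -0.00125724, -0.00258725, -0.0003584 , -0.00024384,
       -0.00039717]), 'joint_efforts': array([ 1.64785597e-03, -4.32005453e+01, -2.44693923e+01,  7.20670586e-02,
        5.25534747e-02, -6.57912415e-05]), 'tool_pos': array([0.23384016, 0.46991515, 0.40410804]), 'tool_rot': array([-3.14020917e+00, -2.06691002e-04,  2.67978520e+00]), 'contact_force': array([ 0.61645518, -0.122208  ,  0.19944136]), 'torque': array([ 0.01132612, -0.00038845, -0.04855682]), 'grip_force': 0.0, 'opening': 0.09189944646077973}
```

View pics/t0.png

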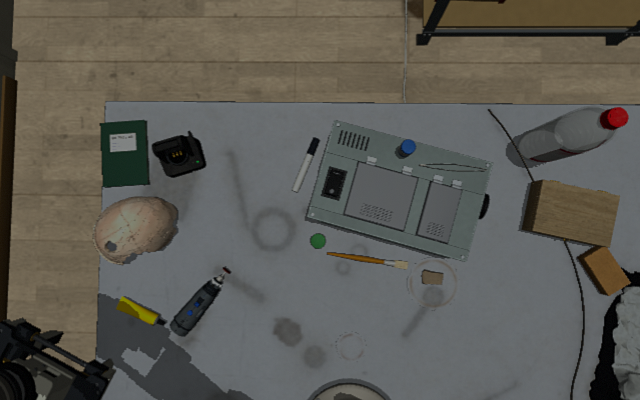

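View pics/s0.png

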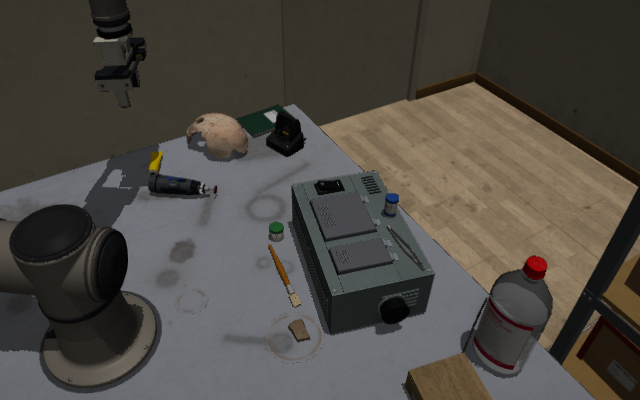

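The top view shows the machine at about (400,190), with the rocker near (335,182), the wide hatch near (381,195) and the narrow hatch near (438,210). I'll enlarge that area.

Run:
```python
from h import *
c=load('t0'); im=c['img'][110:270,295:500,::-1]
cv2.imwrite('pics/t0c.png',cv2.resize(im,None,fx=3.7,fy=3.7,interpolation=cv2.INTER_CUBIC))
for u,v in [(335,182),(381,195),(438,210),(330,215),(350,150),(470,175),(430,245)]: print(u,v,pt(c,u,v).round(4))
```

```text
335 182 [0.54   0.0391 0.1361]
381 195 [ 0.5162 -0.0499  0.1344]
438 210 [ 0.4892 -0.1591  0.1339]
330 215 [0.476  0.0479 0.1265]
350 150 [0.6042 0.0108 0.1259]
470 175 [ 0.5582 -0.2218  0.1257]
430 245 [ 0.4215 -0.1463  0.1255]
```

View pics/t0c.png

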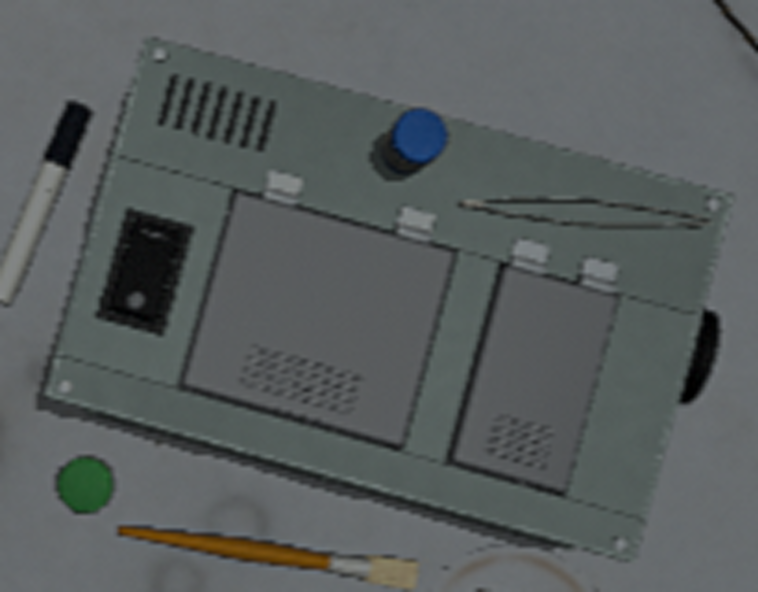

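The crop gives these positions in crop pixels:
- Deck corners: (152,40), (732,195), (632,555), (42,400).
- Wide hatch corners: (233,193), (455,252), (404,446), (183,386).
- Rocker frame corners: (130,210), (192,225), (163,333), (98,317).

```bash
cat >> h.py <<'E'
def ptz(c,u,v,z):
    K=np.array([[c['fx'],0,c['cx']],[0,c['fy'],c['cy']],[0,0,1]])
    x,y=cv2.undistortPoints(np.array([[[u,v]]],float),K,np.array(c['dist_coeffs']))[0,0]
    T=np.array(c['world_from_camera']); r=T[:3,:3]@[x,-y,-1]; return T[:3,3]+r*(z-T[2,3])/r[2]
E
python3 - <<'E'
from h import *
c=load('t0'); P=lambda l,z:np.array([ptz(c,295+x/3.7-.36,110+y/3.7-.36,z) for x,y in l])
D=P([(152,40),(732,195),(632,555),(42,400)],.126)
H=P([(233,193),(455,252),(404,446),(183,386)],.134)
R=P([(130,210),(192,225),(163,333),(98,317)],.132)
for n,q in zip('DHR',(D,H,R)):
    e=[q[(i+1)%4]-q[i] for i in range(4)]
    print(n,q.mean(0).round(4),[round(np.linalg.norm(k),3) for k in e],[round(float(np.degrees(np.arctan2(k[1],k[0])))+90*(1,2,-1,0)[i],1) for i,k in enumerate(e)])
hx=(H[0]+H[1]-H[2]-H[3])/2; X=(D[0]+D[1]-D[2]-D[3]); X/=np.linalg.norm(X)
yaw=np.degrees(np.arctan2(X[1],X[0])); 
hinge=(H[0]+H[1])/2; print('yaw',yaw,'pad',H.mean(0)-X*(.0535-.022),'rock',R.mean(0)-X*.019)
# depth profile along rocker
xs=np.linspace(-.03,.03,13)
d=[]
T=np.linalg.inv(np.array(c['world_from_camera']))
K=np.array([[c['fx'],0,c['cx']],[0,c['fy'],c['cy']],[0,0,1]])
for s in xs:
    p=T@np.r_[R.mean(0)+X*s,1]; uv=cv2.projectPoints(np.array([[p[0],-p[1],-p[2]]]),np.zeros(3),np.zeros(3),K,np.array(c['dist_coeffs']))[0].ravel()
    d.append(pt(c,*np.rint(uv).astype(int),r=0)[2].round(4))
print(d)
E
```

```text
D [ 0.5275 -0.0859  0.126 ] [np.float64(0.314), np.float64(0.195), np.float64(0.318), np.float64(0.2)] [-14.6, 345.0, -13.7, -16.0]
H [ 0.5146 -0.0494  0.134 ] [np.float64(0.119), np.float64(0.104), np.float64(0.119), np.float64(0.105)] [-14.3, 346.0, -14.2, -13.6]
R [0.5384 0.041  0.132 ] [np.float64(0.034), np.float64(0.059), np.float64(0.035), np.float64(0.059)] [-12.9, 345.9, -12.9, -15.6]
yaw -15.493414624837254 pad [ 0.48424973 -0.04098294  0.134     ] rock [0.52012763 0.04611563 0.132     ]
[np.float64(0.1282), np.float64(0.127), np.float64(0.1415), np.float64(0.1446), np.float64(0.1391), np.float64(0.1363), np.float64(0.1391), np.float64(0.1383), np.float64(0.1351), np.float64(0.1313), np.float64(0.1355), np.float64(0.1306), np.float64(0.1257)]
```

arm_command(xyz=[[20,-30,0],[20,-30,0],[20,-30,0],[20,-30,0],[20,-30,0],[20,-30,0],[20,-30,0],[20,-30,0],[20,-30,0],[20,-30,0],[20,-30,0],[20,-30,-10],[20,-30,-10],[20,-30,-10],[6,-4,-10],[0,0,0],[0,0,0]], spin=[2,2,2,2,2,2,0.2,0,0,0,0,0,0,0,0,0,0], jaw=-1)

```text
time: 1.8
tool_pos: [0.5194, 0.0467, 0.3645]
tool_rot: [3.141, -0.002, 2.893]
contact_force: [0.3, 0.6, -0.1]
opening: 0.0005
grip_force: 0.0
```

Run:
```python
from h import *
o=observe();print(o['time'],o['tool_pos'],np.degrees(o['tool_rot']),o['contact_force'],o['opening'])
c=shot('side','s1'); cv2.imwrite('pics/s1c.png',cv2.resize(c['img'][90:290,230:450,::-1],None,fx=3,fy=3,interpolation=cv2.INTER_CUBIC))
```

```text
1.8 [0.51943361 0.04669642 0.36447992] [ 1.79991096e+02 -9.03815481e-02  1.65757343e+02] [ 0.28520438  0.60025769 -0.061951  ] 0.00046292559933113777
```

View pics/s1c.png

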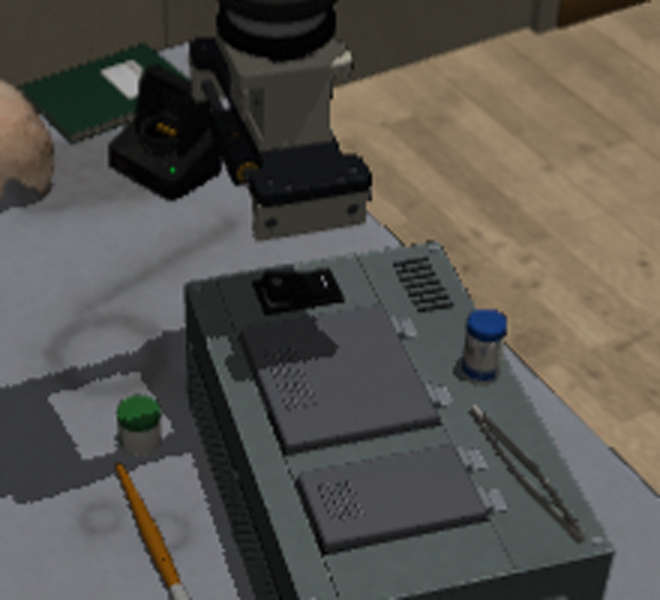

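The side view shows the gripper above the rocker, and the lowest part I can see is at about (310,220) in the crop. I'll check where the fingertips should project.

Run:
```python
from h import *
c=load('s1')
T=np.linalg.inv(np.array(c['world_from_camera']))
K=np.array([[c['fx'],0,c['cx']],[0,c['fy'],c['cy']],[0,0,1]])
for z in (.1865,.2055,.2525,.2705,.3645):
    p=T@[.5194,.0467,z,1]; uv=cv2.projectPoints(np.array([[p[0],-p[1],-p[2]]]),np.zeros(3),np.zeros(3),K,np.array(c['dist_coeffs']))[0].ravel()
    print(z,(uv-[230,90])*3)
for x,y in [(310,222),(262,225),(358,210),(310,180),(280,90)]: print(x,y,pt(c,230+x//3,90+y//3,0).round(4))
```

```text
0.1865 [274.49492126 233.24780953]
0.2055 [274.8042998  211.78928773]
0.2525 [275.59888848 156.56008557]
0.2705 [275.91471477 134.56110898]
0.3645 [277.67621445  11.363836  ]
310 222 [ 0.4957 -0.0358  0.2612]
262 225 [ 0.466  -0.0264  0.2637]
358 210 [ 0.5275 -0.0421  0.2631]
310 180 [ 0.4937 -0.0373  0.2957]
280 90 [0.4953 0.0032 0.338 ]
```

arm_command(xyz=[[0,0,-15],[0,0,-15],[0,0,-5],[0,0,-5],[0,0,-3],[0,0,-3],[0,0,-2],[0,0,0]], spin=[0,0,0,0,0,0,0,0])

```text
time: 2.65
tool_pos: [0.5199, 0.0461, 0.3168]
tool_rot: [3.141, 0.0, 2.893]
contact_force: [-0.6, 0.5, 0.6]
opening: 0.0005
grip_force: 0.5
```

arm_command(xyz=[[0,0,-2],[0,0,-2],[0,0,0]], spin=[0,0,0])

```text
time: 2.95
tool_pos: [0.5201, 0.0459, 0.3132]
tool_rot: [3.141, 0.001, 2.893]
contact_force: [-1.3, 0.2, 4.5]
opening: 0.0002
grip_force: 2.3
```

arm_command(xyz=[[0,0,-2],[0,0,-1],[0,0,0]], spin=[0,0,0])

```text
time: 3.25
tool_pos: [0.52, 0.046, 0.3125]
tool_rot: [3.141, 0.003, 2.893]
contact_force: [-6.8, 0.1, 21.7]
opening: 0.0005
grip_force: 11.5
```

The rocker is on its firm stop. I'll lift and move over the pad, keeping high, then check the rocker.

arm_command(xyz=[[0,0,20],[0,0,40],[-9,-22,0],[-9,-22,0],[-9,-22,0],[-9,-21,0],[0,0,0],[0,0,0]], spin=[0,0,0,0,0,0,0,0])

```text
time: 4.05
tool_pos: [0.484, -0.0412, 0.3697]
tool_rot: [3.141, 0.0, 2.891]
contact_force: [0.6, -0.0, 0.1]
opening: 0.0005
grip_force: 0.0
```

Run:
```python
from h import *
o=observe();print(o['time'],o['tool_pos'],o['contact_force'])
c=shot('side','s2'); a=load('s0')
f=lambda q:cv2.resize(q['img'][165:255,285:405,::-1],None,fx=3.3,fy=3.3,interpolation=cv2.INTER_CUBIC)
t=shot('top','t2');b=load('t0')
g=lambda q:cv2.resize(q['img'][150:220,305:425,::-1],None,fx=3.3,fy=3.3,interpolation=cv2.INTER_CUBIC)
cv2.imwrite('pics/cmp.png',np.vstack([np.hstack([f(a),f(c)]),np.hstack([g(b),g(t)])]))
```

```text
4.05 [ 0.48399749 -0.04116905  0.3697036 ] [ 0.5970681  -0.01622849  0.14162375]
```

View pics/cmp.png

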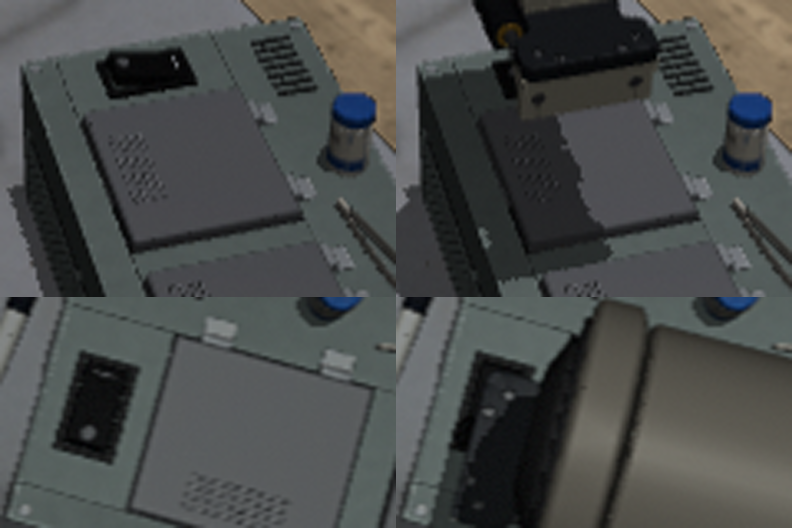

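The hand hides the rocker in both views. I'll move it towards the robot and up to check the switch before pressing the hatch.

arm_command(xyz=[[-15,-20,30],[-15,-40,30],[-15,-40,20],[-15,-40,0],[0,0,0],[0,0,0]], spin=[0,0,0,0,0,0])

```text
time: 4.75
tool_pos: [0.4246, -0.1794, 0.4483]
tool_rot: [3.141, -0.0, 2.891]
contact_force: [0.7, -0.4, -0.5]
opening: 0.0005
grip_force: 0.0
```

Run:
```python
from h import *
o=observe();print(o['time'],o['tool_pos'])
c=shot('side','s3'); a=load('s0')
f=lambda q:cv2.resize(q['img'][165:255,285:405,::-1],None,fx=3.3,fy=3.3,interpolation=cv2.INTER_CUBIC)
t=shot('top','t3');b=load('t0')
g=lambda q:cv2.resize(q['img'][150:220,305:425,::-1],None,fx=3.3,fy=3.3,interpolation=cv2.INTER_CUBIC)
cv2.imwrite('pics/cmp2.png',np.vstack([np.hstack([f(a),f(c)]),np.hstack([g(b),g(t)])]))
R=np.array([.5384,.041,.134]);X=np.array([.969,-.247,0])
for q in (b,t):
  T=np.linalg.inv(np.array(q['world_from_camera']));K=np.array([[q['fx'],0,q['cx']],[0,q['fy'],q['cy']],[0,0,1]])
  l=[]
  for s in np.linspace(-.02,.02,9):
    p=T@np.r_[R+X*s,1]; uv=cv2.projectPoints(np.array([[p[0],-p[1],-p[2]]]),np.zeros(3),np.zeros(3),K,np.array(q['dist_coeffs']))[0].ravel()
    l.append(float(pt(q,*np.rint(uv).astype(int),r=1)[2].round(4)))
  print(l)
```

```text
4.75 [ 0.42464848 -0.17936019  0.44827986]
[0.1424, 0.1418, 0.1383, 0.1373, 0.1374, 0.136, 0.1346, 0.133, 0.1334]
[0.1341, 0.134, 0.1337, 0.1358, 0.137, 0.1387, 0.1387, 0.1401, 0.1422]
```

View pics/cmp2.png

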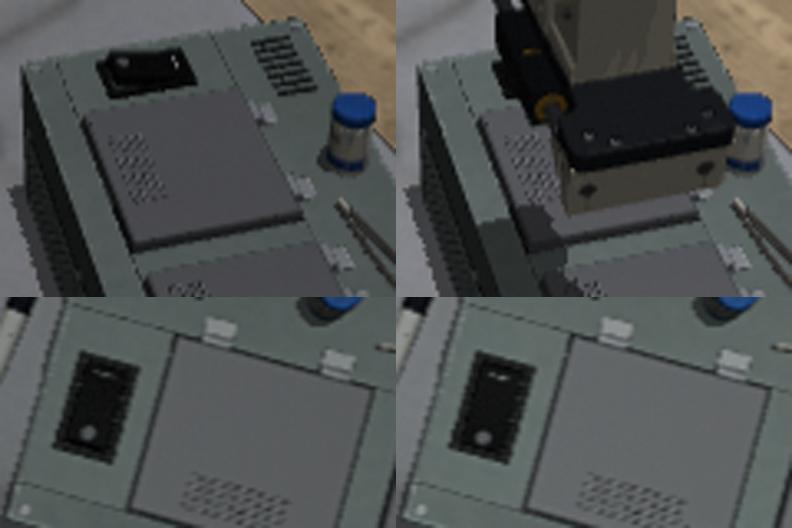

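The depth profile has reversed: the front end is now at 0.134 and the back end at 0.142, so the switch is off. Next is the hatch pad.

arm_command(xyz=[[15,34,0],[15,35,0],[15,35,0],[14,34,-30],[0,0,-40],[0,0,-35],[0,0,-18],[0,0,0]], spin=[0,0,0,0,0,0,0,0])

```text
time: 5.65
tool_pos: [0.483, -0.0394, 0.3228]
tool_rot: [3.141, -0.006, 2.896]
contact_force: [-0.0, 0.0, 0.6]
opening: 0.0007
grip_force: 0.0
```

arm_command(xyz=[[0,0,-4],[0,0,-4],[0,0,-3],[0,0,-2],[0,0,0]], spin=[0,0,0,0,0])

```text
time: 6.15
tool_pos: [0.4836, -0.0413, 0.3128]
tool_rot: [3.141, 0.001, 2.892]
contact_force: [1.6, 0.8, 1.6]
opening: 0.0003
grip_force: 0.5
```

arm_command(xyz=[[0,0,-2],[0,0,-2],[0,0,-1],[0,0,0]], spin=[0,0,0,0])

```text
time: 6.55
tool_pos: [0.4836, -0.0413, 0.3078]
tool_rot: [3.141, 0.001, 2.893]
contact_force: [-0.9, 0.0, 5.5]
opening: 0.0003
grip_force: 2.7
```

arm_command(xyz=[[0,0,-1],[0,0,-1],[0,0,0]], spin=[0,0,0])

```text
time: 6.85
tool_pos: [0.4836, -0.0413, 0.307]
tool_rot: [3.142, 0.002, 2.893]
contact_force: [-4.2, 1.2, 15.5]
opening: -0.0001
grip_force: 8.1
```

At the firm stop. I'll take the hand up fast and then well clear.

arm_command(xyz=[[0,0,30],[0,0,45],[0,0,45],[-10,0,35],[-30,0,0],[-30,0,0],[-20,-40,0],[0,-40,0],[0,-40,0],[0,-30,0],[0,0,0],[0,0,0],[0,0,0],[0,0,0],[0,0,0],[0,0,0]], spin=[0,0,0,0,0,0,0,0,0,0,0,0,0,0,0,0])

```text
time: 8.45
tool_pos: [0.3936, -0.1907, 0.4606]
tool_rot: [3.142, 0.0, 2.894]
contact_force: [0.8, -0.4, 0.0]
opening: 0.0005
grip_force: 0.0
```

Run:
```python
from h import *
o=observe();print(o['time'],o['tool_pos'],o['contact_force'])
c=shot('side','s4');t=shot('top','t4')
f=cv2.resize(c['img'][150:350,250:450,::-1],(400,400)); g=cv2.resize(t['img'][105:275,295:500,::-1],(400,400))
cv2.imwrite('pics/end.png',np.hstack([f,g]))
```

```text
8.45 [ 0.39360919 -0.19068877  0.4605886 ] [ 0.84471969 -0.41849525  0.02710535]
```

View pics/end.png

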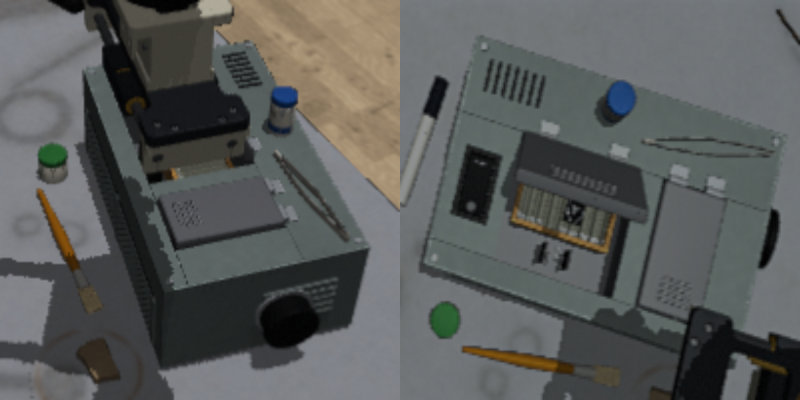

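The wide hatch stands open with the filter visible, the narrow hatch is shut, and the loose things haven't moved. I'll check the hatch angle and the rocker by depth, then hand in if both are right.

Run:
```python
from h import *
t=shot('top','t5')
z=np.array([pt(t,295+int(x/400*205),105+int(y/400*170),0)[2] for x,y in [(560,185),(590,190),(610,192)]])
r=[pt(t,295+int(x/400*205),105+int(y/400*170),1)[2] for x,y in [(487,160),(466,207)]]
m=max(pt(t,u,v,0)[2] for u in range(355,420) for v in range(165,200) if t['depth'][v,u]>0)
print(z,m,'rocker back/front',r)
if m>.215 and r[0]-r[1]>.004: print(hand_in())
```

```text
[ 0.00183707 -0.00010073  0.00047793] 0.23108994068604494 rocker back/front [np.float64(5.9722431017927846e-05), np.float64(0.020471457995149378)]
```

The front edge is at 0.231 m, which matches fully open. The other pixels were wrong because I left out the panel's 400 px offset, so I'll recheck the rocker.

Run:
```python
from h import *
t=load('t5')
r=[pt(t,295+int((x-400)/400*205),105+int(y/400*170),1)[2] for x,y in [(485,160),(468,205)]]
print('rocker back/front',r)
if r[0]-r[1]>.004: print(hand_in())
```

```text
rocker back/front [np.float64(0.14034319817943508), np.float64(0.13243489717622947)]
the job is handed in; nothing more can be done
None
```

The extractor is switched off and the wide filter hatch is standing fully open by itself; the narrow hatch is still shut, nothing else looks moved in the pictures, and the job is handed in.

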